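Slide the condiment caddy home on a breakfast bar

ROBOT

A 6-joint arm with a two-finger parallel gripper is mounted at the origin on the work surface. World frame = base frame: x ahead of the robot, y to its left, z up, the work surface at z = 0. Lengths are in mm, angles in rad, forces in N, time in s.
With the tool pointing down it reaches from about 250 to 775 mm from the base axis. Payload 4 kg.
Tool frame: the origin (TCP) lies on the centre line of the jaws, within the pads' length; the fingertips stand 22 mm ahead of it and the grasp point (between the pads) lies 3 mm ahead of it (ctrl.tip_reach is the distance from the TCP to the fingertips, in mm); z points along the fingers, y is the direction in which the jaws open and shut (so a half turn about z gives the same grasp; the last joint's range is limited). The gripper opens to 94 mm and grips with 3 to 60 N. Pads are 16 mm wide; open, the fingers measure 119 mm over their backs; the gripper's body (75 mm by 177 mm) begins 78 mm behind the grasp point.
Start: joints at [1.155, 0.087, 1.371, -0, 1.684, -0.103], TCP at [169.257, 523.326, 227.506] pointing down, gripper open.
Joint ranges: [-3.1, 3.1], [-0.76, 2.03], [0.27, 2.55], [-1.08, 4.22], [0.17, 2.65], [-2.57, 2.57]. Speed limits (rad/s): [2.79, 2.79, 3.14, 3.14, 3.14, 3.14].

INTERFACE

Orientations are given as a unit quaternion [w, x, y, z].
In Python, from cell import ctrl gives the robot as it stands.
- The arm moves only by the tool jog_arm, never from a script. Its argument "commands" is a list of rows, each an object of numbers: "dx", "dy", "dz": the shift along the tool's x, y, z in cm; "wx", "wy", "wz": the turn, a rotation vector about the tool's x, y, z in degrees; "gripper": the finger opening in cm, from 0 to 9.4. A call has 1 to 8 rows; each row is the pose to reach, as a shift and turn from the pose commanded when the call began, along the tool's axes at that moment; what a row does not reach only later rows make up. A row lasts 1/10 s, in which the tool goes at most 50 mm and 8.59 degrees, less where a joint would pass 70% of its speed; a pose out of reach is approached as far as the arm can. A call with a gripper value outside its range is refused whole. The fingers move at their own pace and stop on an object; "squeeze" is the grip in N (left out, the last holds). Time passes only in rows, so rows that repeat a pose let the fingers close. It gives the time, the measured TCP pose, the force and the opening at its end, in the units of the state.
- ctrl.observe(): the state, without advancing time (a new reading comes with each control period).
- ctrl.camera(name): name is "side" or "top"; returns a dict with "image" (420x560x3 uint8, red, green, blue), "K" (3x3 intrinsics, pixels), "dist_coeffs" ([k1, k2, p1, p2, k3] as OpenCV has them; the pictures are not rectified), "extrinsics" (4x4, takes a point from world to camera coordinates). Camera axes: x right, y up, looking along -z (the intrinsics and any distortion apply to the point x, -y, -z); pixel columns grow to the right and rows downward; lengths in mm; the calibration is good to about 2 mm. A picture is of the moment at which its call begins. There is no depth.
- ctrl.job_done(): hands the job in, once; it reports no verdict.
The state is a dict: "time_s": time; "joint_positions": joint angles; "joint_vel": joint speeds; "effort": joint torques, N m; "tool_pos": TCP position; "tcp_rot": TCP orientation; "force": force on the tool from outside, world axes, zero at the start; "torque": the same for the moment, N m; "finger_gap": opening from 0.0 (shut) to 1.0 (fully open).
Only numpy, scipy, OpenCV 4.12 (cv2) and the standard library are available. Lean on these libraries where they do the work, as an engineer would, in place of code of your own. Each camera call takes 0.05 s, during which the arm holds its last target. There are 200 camera calls.

TASK

The loaded condiment caddy has been pulled out of its place on the breakfast bar: slide it back into the corner between the back ledge and the clear pastry bin, its back flat against the ledge and its end up against the side of the pastry bin. Push it gently along the counter with the fingertips, without gripping, tipping or lifting it, do not disturb the cup or the jar, and take the hand away at the end.

Things in the scene. Friction and masses are not known exactly. Their poses are not given: they have to be found in the camera images.
- caddy: loose loaded bamboo box, 0.4-0.7 kg, 220 mm wide (its y), 150 mm deep (its x); flat upright walls 90 mm high, packed to just below the rim; wooden stirrers to 130 mm high at its back middle. Origin: centre of its underside. +x: to its back wall, z up. Starts with its back wall's middle 60-150 mm from the ledge, turned up to 24 degrees. Steady pushing takes 3-9 N.
- caddy_back_left (a point): the caddy's back left edge (at x = +75 mm, y = +110 mm of the caddy, 45 mm above its underside)
- caddy_back_right (a point): the caddy's back right edge (at x = +75 mm, y = -110 mm of the caddy, 45 mm above its underside)
- ledge: fixed white step with a pale stone top along the counter's far side, 1300 mm long (its y), 150 mm deep (its x), 100 mm high; plates and a snack tray on top. Origin: foot of the middle of its flat upright front face, at counter height; the face is its plane x = 0, -x points out to the robot. May be turned 3 or 4 degrees.
- pastry_bin: fixed clear acrylic box, white base and lid frame, buns inside; 280 mm wide (its y), 240 mm deep, 200 mm high (knob to 218), back to the ledge and square with it, left or right of the caddy. Origin: centre of its underside; axes parallel to the ledge's. Flat upright sides at y = +-140 mm; the caddy goes against the side facing it.
- toaster: fixed four-slice steel toaster, black ends, 280 mm wide (its y), 240 mm deep plus levers 21 mm farther, 190 mm high, back to the ledge, on the other side of the caddy from the bin. Origin: centre of its underside; sides at y = +-140 mm. Free ledge between toaster and bin: 580 to 640 mm.
- cup: a bystander: a white paper cup, loose, 78 mm across, 92 mm high, on the counter nearer the robot and to one side; origin at the centre of its underside
- jar: a bystander: a glass jar with a steel cap, loose, 66 mm across, 130 mm high, on the counter nearer the robot and to the other side from the cup; origin at the centre of its underside

How it is judged (in metres and radians):
At the end, for the whole second after the job is handed in: The caddy stands flat and still on the counter, both its back edges within 6 mm of the ledge's face and its end within 6 mm of the pastry bin's side; cup and jar stand upright within 20 mm of where they were (x of each of caddy_back_left, caddy_back_right in the frame of ledge above -0.006 m and y of caddy in the frame of pastry_bin between -0.256 and 0.256 m and height (world z) of caddy below 0.004 m and angle between caddy's own z axis and vertical below 0.03 rad and linear speed of caddy below 0.01 m/s and distance of each of cup, jar from where it was at the start of the episode below 0.02 m and angle between each of cup, jar's own z axis and vertical below 0.15 rad); the robot touches nothing.
It fails at once if the caddy is lifted or tipped (underside more than 12 mm up, or leaning more than 7 degrees) (height (world z) of caddy above 0.012 m or angle between caddy's own z axis and vertical above 0.12 rad).
It fails at once if the caddy is gripped or shoved hard (fingers press on it with more than 35 N) (contact force between the fingers and caddy above 35 N).
It fails at once if the cup or the jar is knocked over or shifted more than 20 mm (not ((distance of cup from where it was at the start of the episode below 0.02 m and angle between cup's own z axis and vertical below 0.15 rad) and (distance of jar from where it was at the start of the episode below 0.02 m and angle between jar's own z axis and vertical below 0.15 rad))).
It also fails if it takes over 67 s, if anything falls off the work surface, if the arm or the gripper's body presses on something with over 40 N, if the wrist force passes 120 N, or if a joint passes its speed limit or range.

## Working session

There is one attempt and no reset: what is moved stays moved. The work goes in short steps, Python scripts to look and compute and a tool call to move; the robot and the scene stay as the last step left them, time stands still between calls to the robot, and variables do not carry over. Pictures are saved under pics/ and viewed, about 8 in all and at most 12, crops included, and the job is handed in when it is done.

Besides the shell and the picture viewer there is one more tool, called after ">>>" by a JSON object that holds its "api" and its "payload", one argument or row to a line. jog_arm: Moves the arm, as the interface text tells. Its arguments: {"type":"object","properties":{"commands":{"type":"array","items":{"type":"object","properties":{"dx":{"type":"number"},"dy":{"type":"number"},"dz":{"type":"number"},"wx":{"type":"number"},"wy":{"type":"number"},"wz":{"type":"number"},"gripper":{"type":"number"}}}},"squeeze":{"type":"number"}},"required":["commands"]}

```bash
mkdir -p pics
cat > h.py <<'E'
import numpy as np, cv2
from cell import ctrl
def cam(n):
    c=ctrl.camera(n); return {k:np.array(c[k]) for k in c}
def save(c,f): cv2.imwrite('pics/'+f,c['image'][:,:,::-1])
def ray(c,uv):
    p=cv2.undistortPoints(np.array(uv,float).reshape(-1,1,2),c['K'].astype(float),c['dist_coeffs'].astype(float)).reshape(-1,2)
    E=c['extrinsics'];R=E[:3,:3];t=E[:3,3]
    d=np.c_[p[:,0],-p[:,1],-np.ones(len(p))]@R
    return -R.T@t,d
def onz(c,uv,z):
    o,d=ray(c,uv); return o+d*((z-o[2])/d[:,2])[:,None]
def proj(c,P):
    E=c['extrinsics'];q=np.atleast_2d(P)@E[:3,:3].T+E[:3,3]
    q=q*[1,-1,-1]
    return cv2.projectPoints(q,np.zeros(3),np.zeros(3),c['K'].astype(float),c['dist_coeffs'].astype(float))[0].reshape(-1,2)
E
python3 - <<'E'
from h import *
for n in('top','side'):
    c=cam(n);save(c,n+'0.png');np.savez(n+'0.npz',**c)
    o,d=ray(c,[[280,210]]);print(n,o.round(),d.round(2))
print(ctrl.observe())
E
```

```text
top [ 469.    7. 1138.] [[ 0.09 -0.02 -1.  ]]
side [ 135. -157. 1407.] [[ 0.3   0.09 -0.95]]
{'time_s': 0.1, 'joint_positions': array([ 1.15487122e+00,  8.78903804e-02,  1.37208725e+00, -1.78983600e-05,
        1.68361368e+00, -1.03107370e-01]), 'joint_vel': array([-0.00051848, -0.00210879, -0.00277689, -0.00070751, -0.00015465,
        0.00014602]), 'effort': array([ 1.98138259e-03, -3.41255128e+01, -3.03300798e+01,  7.21106795e-02,
        3.04988748e-02, -1.11376605e-04]), 'tool_pos': array([169.08764431, 522.88832535, 226.42416675]), 'tcp_rot': array([-2.47844759e-04,  1.55772832e-01,  9.87792400e-01, -9.68145648e-04]), 'force': array([ 0.4364766 ,  0.54464671, -0.83887825]), 'torque': array([ 0.08120176, -0.02997125, -0.01752303]), 'finger_gap': 1.0061628159899925}
```

View pics/top0.png

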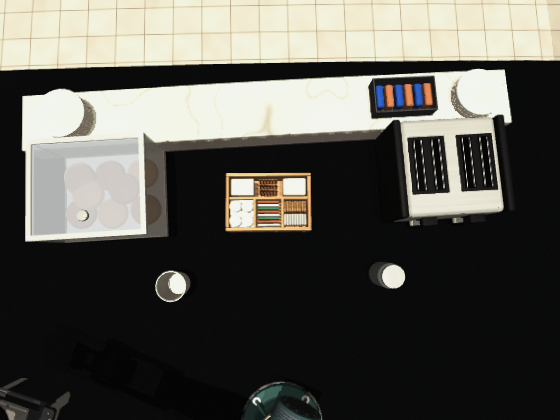

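View pics/side0.png

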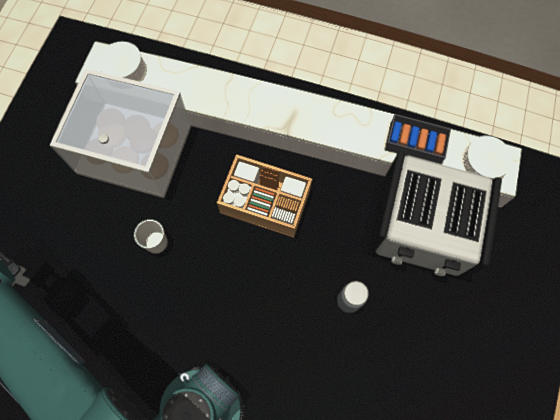

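The top view shows the caddy rim at about (226–311, 174–231), the bin on the left (+y) with its right lid edge near x≈145–165, the toaster on the right, the cup at (173,286) and the jar at (392,276). The side view agrees. Next I'll measure these.

```bash
cat > m.py <<'E'
from h import *
def measure(c,dbg=None):
    im=c['image'];h=cv2.cvtColor(im,cv2.COLOR_RGB2HSV)
    m=cv2.inRange(h,(8,60,60),(28,255,255)); m[:140]=0; m[:, :110]=0;m[260:]=0;m[:,370:]=0
    m=cv2.morphologyEx(m,cv2.MORPH_CLOSE,np.ones((9,9)))
    cs,_=cv2.findContours(m,cv2.RETR_EXTERNAL,cv2.CHAIN_APPROX_NONE)
    k=max(cs,key=cv2.contourArea).reshape(-1,2)
    k=cv2.convexHull(k).reshape(-1,2)
    return k
def rim(c):
    k=measure(c); W=onz(c,k,90)[:,:2]
    r=cv2.minAreaRect(W.astype(np.float32)); return r,cv2.boxPoints(r)
def ledge(c,cols=range(195,365,4)):
    g=cv2.GaussianBlur(c['image'],(3,3),0).astype(float).mean(2); pts=[]
    for u in cols:
        col=g[95:175,u]; d=np.diff(col); 
        j=np.argmin(d); pts.append((u,95+j+.5))
    W=onz(c,pts,100)[:,:2]
    for _ in range(3):
        p=np.polyfit(W[:,1],W[:,0],1); r=W[:,0]-np.polyval(p,W[:,1]); W=W[abs(r)<max(2*r.std(),1)]
    return p,r.std(),len(W)
E
python3 - <<'E'
from m import *
t=dict(np.load('top0.npz'));s=dict(np.load('side0.npz'))
r,b=rim(t);print(r,b.round())
p,sd,n=ledge(t);print('ledge x=',p,np.degrees(np.arctan(p[0])),sd,n)
print('side caddy sil');k=measure(s);W=onz(s,k,90)[:,:2];print(cv2.boxPoints(cv2.minAreaRect(W.astype(np.float32))).round())
print(proj(s,np.c_[b,[90]*4]).round(),proj(s,[[np.polyval(p,y),y,100] for y in(150,0,-150)]).round())
# bin lid right edge in top: guesses
print('bin lid',onz(t,[[143,133],[150,238],[27,143],[25,241]],200).round())
print('bin base',onz(t,[[166,152],[168,236]],0).round())
print('bin side lid',onz(s,[[182,95],[152,170],[88,75],[52,147]],200).round())
print('cup',onz(t,[[173,286]],92).round(),onz(s,[[150,236]],92).round(),'jar',onz(t,[[393,276]],130).round(),onz(s,[[356,295]],130).round())
print('toaster',onz(t,[[398,122],[408,217]],190).round())
big=cv2.resize(t['image'][110:250,120:330],None,fx=3.8,fy=3.8,interpolation=cv2.INTER_CUBIC)[:,:,::-1]
big=(255*(big/255.)**.5).astype('uint8');cv2.imwrite('pics/crop.png',big)
E
```

```text
((589.2930908203125, 20.363365173339844), (222.72389221191406, 151.14974975585938), 88.63983917236328) [[511. -89.]
 [662. -93.]
 [667. 130.]
 [516. 133.]]
ledge x= [-3.66625424e-02  7.63694126e+02] -2.0996685340873498 0.8230548196714442 43
side caddy sil
[[489. -94.]
 [665. -97.]
 [669. 130.]
 [493. 132.]]
[[294. 229.]
 [312. 179.]
 [235. 154.]
 [215. 202.]] [[239. 122.]
 [291. 135.]
 [343. 149.]]
bin lid [[747. 309. 200.]
 [500. 291. 200.]
 [731. 585. 200.]
 [500. 580. 200.]]
bin base [[749. 307.   0.]
 [511. 301.   0.]]
bin side lid [[740. 298. 200.]
 [516. 291. 200.]
 [721. 571. 200.]
 [495. 569. 200.]]
cup [[381. 265.  92.]] [[374. 264.  92.]] jar [[ 393. -284.  130.]] [[ 386. -287.  130.]]
toaster [[ 764. -299.  190.]
 [ 534. -309.  190.]]
```

View pics/crop.png

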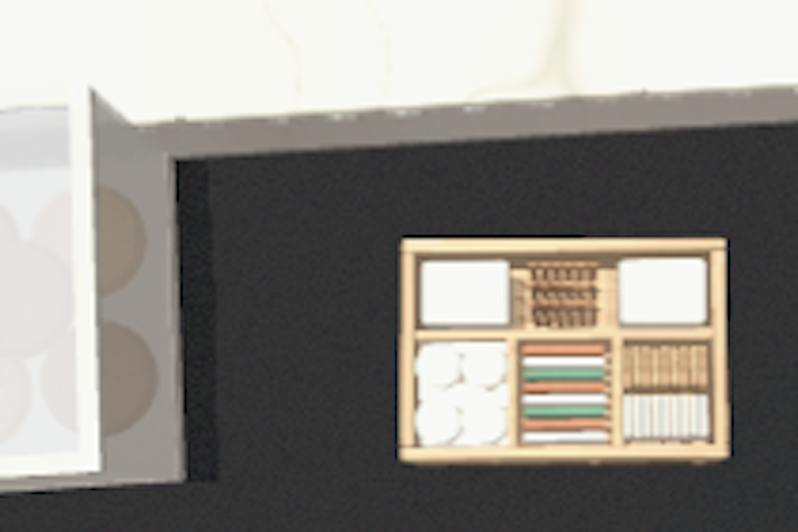

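```bash
cat >> m.py <<'E'
def edge0(c):
    "ledge foot line (z=0) and bin foot line, subpixel by threshold crossing"
    g=c['image'].astype(float).mean(2)
    g=np.sqrt(g/255); P=[]
    for u in range(185,372,3):
        col=g[115:175,u]; j=np.argmin(np.diff(col[:]-0)* (col[:-1]<.93)) ; 
        P.append((u,115+j+.5))
    P=np.array(P); W=onz(c,P,0)[:,:2]
    for _ in range(4):
        p=np.polyfit(W[:,1],W[:,0],1); r=W[:,0]-np.polyval(p,W[:,1]); W=W[abs(r)<max(2*r.std(),1)]
    Q=[]
    for v in range(160,232,3):
        row=g[v,155:185]; Q.append((155+np.argmin(np.diff(row))+.5,v))
    V=onz(c,Q,0)[:,:2]
    for _ in range(3):
        q=np.polyfit(V[:,0],V[:,1],1); e=V[:,1]-np.polyval(q,V[:,0]); V=V[abs(e)<max(2*e.std(),1)]
    return p,r.std(),len(W),q,e.std(),len(V)
E
python3 - <<'E'
from m import *
t=dict(np.load('top0.npz'))
p,a,b,q,d,e=edge0(t);print(p,a,b,np.degrees(np.arctan(p[0])));print(q,d,e,np.degrees(np.arctan(q[0])))
print(onz(t,[[166.8,152.1],[330,142.4],[166.8,153.4],[169.2,235.8]],0).round(1))
E
```

```text
[-9.55304077e-03  7.80144748e+02] 13.080831403222343 63 -0.5473322680732021
[3.84753725e-02 2.80213785e+02] 0.8593073585527302 24 2.2033896197020555
[[ 748.9  305.1    0. ]
 [ 766.3 -160.2    0. ]
 [ 745.2  305.1    0. ]
 [ 511.4  297.8    0. ]]
```

The two fits agree on these positions:
- **Ledge:** yaw about +2.1°, face at x ≈ 762 − 0.037y.
- **Bin side:** y ≈ 299–306.
- **Caddy:** centre (589, 20), yaw about −1.2°.

I'll first push the caddy's right end toward the bin with the open jaws along x. The next move goes above that spot.

>>> {"api": "jog_arm", "payload": {
  "commands": [
    {"dx":-60,"dy":-49,"wz":70},
    {"dx":-60,"dy":-49,"wz":70},
    {"dx":-60,"dy":-49,"wz":70},
    {"dx":-60,"dy":-49,"wz":70},
    {"dx":-60,"dy":-49,"wz":70},
    {"dx":-60,"dy":-49,"wz":70},
    {"dx":-60,"dy":-49,"wz":70},
    {"dx":-60,"dy":-49,"wz":70}
  ]
}}

```text
invalid input at $.commands[0]: expected keys dx, dy, dz, wx, wy, wz, gripper
```

>>> {"api": "jog_arm", "payload": {
  "commands": [
    {"dx":-60,"dy":-49,"dz":0,"wx":0,"wy":0,"wz":70,"gripper":9.4},
    {"dx":-60,"dy":-49,"dz":0,"wx":0,"wy":0,"wz":70,"gripper":9.4},
    {"dx":-60,"dy":-49,"dz":0,"wx":0,"wy":0,"wz":70,"gripper":9.4},
    {"dx":-60,"dy":-49,"dz":0,"wx":0,"wy":0,"wz":70,"gripper":9.4},
    {"dx":-60,"dy":-49,"dz":0,"wx":0,"wy":0,"wz":70,"gripper":9.4},
    {"dx":-60,"dy":-49,"dz":0,"wx":0,"wy":0,"wz":70,"gripper":9.4},
    {"dx":-60,"dy":-49,"dz":0,"wx":0,"wy":0,"wz":70,"gripper":9.4},
    {"dx":-60,"dy":-49,"dz":0,"wx":0,"wy":0,"wz":70,"gripper":9.4}
  ]
}}

```text
time_s: 0.9
tool_pos: [386.6, 185.4, 227.2]
tcp_rot: [-0.0, 0.688, 0.725, 0.0]
force: [0.8, 0.1, 0.6]
finger_gap: 0.997
```

>>> {"api": "jog_arm", "payload": {
  "commands": [
    {"dx":-32,"dy":19,"dz":0,"wx":0,"wy":0,"wz":0,"gripper":9.4},
    {"dx":-32,"dy":19,"dz":0,"wx":0,"wy":0,"wz":0,"gripper":9.4},
    {"dx":-32,"dy":19,"dz":0,"wx":0,"wy":0,"wz":0,"gripper":9.4},
    {"dx":-32,"dy":19,"dz":0,"wx":0,"wy":0,"wz":0,"gripper":9.4},
    {"dx":-32,"dy":19,"dz":0,"wx":0,"wy":0,"wz":0,"gripper":9.4},
    {"dx":-32,"dy":19,"dz":0,"wx":0,"wy":0,"wz":0,"gripper":9.4},
    {"dx":-32,"dy":19,"dz":0,"wx":0,"wy":0,"wz":0,"gripper":9.4},
    {"dx":-32,"dy":19,"dz":0,"wx":0,"wy":0,"wz":0,"gripper":9.4}
  ]
}}

```text
time_s: 1.7
tool_pos: [595.4, -125.0, 225.6]
tcp_rot: [-0.001, 0.688, 0.726, -0.001]
force: [0.9, 0.7, 0.5]
finger_gap: 0.998
```

```bash
python3 -c "
from h import *
o=ctrl.observe();q=o['tcp_rot'];print(o['tool_pos'],q,2*np.degrees(np.arctan2(q[2],q[1]))-90)"
```

```text
[ 595.3965115  -125.03478713  225.59217824] [-6.00970781e-04  6.87622940e-01  7.26067239e-01 -8.34095005e-04] 3.115468060185975
```

>>> {"api": "jog_arm", "payload": {
  "commands": [
    {"dx":-1,"dy":-0.6,"dz":5,"wx":0,"wy":0,"wz":1,"gripper":9.4},
    {"dx":-1,"dy":-0.6,"dz":9,"wx":0,"wy":0,"wz":1,"gripper":9.4},
    {"dx":-1,"dy":-0.6,"dz":13,"wx":0,"wy":0,"wz":1,"gripper":9.4},
    {"dx":-1,"dy":-0.6,"dz":16,"wx":0,"wy":0,"wz":1,"gripper":9.4},
    {"dx":-1,"dy":-0.6,"dz":17.3,"wx":0,"wy":0,"wz":1,"gripper":9.4},
    {"dx":-1,"dy":-0.6,"dz":17.3,"wx":0,"wy":0,"wz":1,"gripper":9.4}
  ]
}}

```text
time_s: 2.3
tool_pos: [587.3, -130.9, 51.7]
tcp_rot: [-0.003, 0.693, 0.721, -0.001]
force: [-0.1, 0.3, 0.1]
finger_gap: 0.998
```

>>> {"api": "jog_arm", "payload": {
  "commands": [
    {"dx":0.5,"dy":0,"dz":0,"wx":0,"wy":0,"wz":0,"gripper":9.4},
    {"dx":1,"dy":0,"dz":0,"wx":0,"wy":0,"wz":0,"gripper":9.4},
    {"dx":1.5,"dy":0,"dz":0,"wx":0,"wy":0,"wz":0,"gripper":9.4},
    {"dx":2,"dy":0,"dz":0,"wx":0,"wy":0,"wz":0,"gripper":9.4},
    {"dx":2.5,"dy":0,"dz":0,"wx":0,"wy":0,"wz":0,"gripper":9.4},
    {"dx":3,"dy":0,"dz":0,"wx":0,"wy":0,"wz":0,"gripper":9.4},
    {"dx":3.5,"dy":0,"dz":0,"wx":0,"wy":0,"wz":0,"gripper":9.4},
    {"dx":4,"dy":0,"dz":0,"wx":0,"wy":0,"wz":0,"gripper":9.4}
  ]
}}

```text
time_s: 3.1
tool_pos: [587.9, -92.1, 54.9]
tcp_rot: [0.001, 0.693, 0.721, 0.0]
force: [1.9, -4.4, 0.5]
finger_gap: 0.999
```

Run:
```python
from m import *
c=cam('top');save(c,'top1.png');print(ctrl.observe()['tool_pos'],ctrl.observe()['force'])
```

```text
[587.88241962 -91.1259105   54.95857784] [ 1.24606766 -2.24402399  0.48329681]
```

View pics/top1.png

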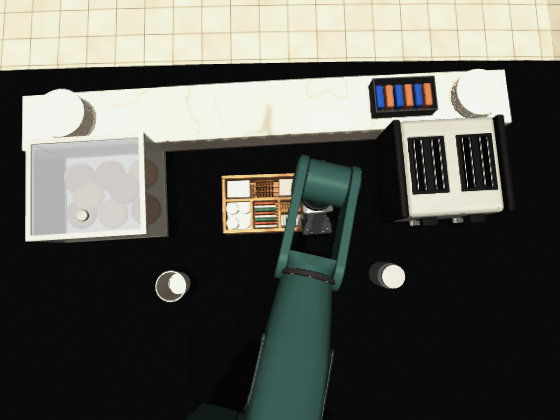

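Contact made: the caddy's left edge moved from px 226 to 222, and the force is gentle (about 4 N). I'll keep pushing toward the bin.

>>> {"api": "jog_arm", "payload": {
  "commands": [
    {"dx":0.8,"dy":0,"dz":0,"wx":0,"wy":0,"wz":0,"gripper":9.4},
    {"dx":1.6,"dy":0,"dz":0,"wx":0,"wy":0,"wz":0,"gripper":9.4},
    {"dx":2.4,"dy":0,"dz":0,"wx":0,"wy":0,"wz":0,"gripper":9.4},
    {"dx":3.2,"dy":0,"dz":0,"wx":0,"wy":0,"wz":0,"gripper":9.4},
    {"dx":4,"dy":0,"dz":0,"wx":0,"wy":0,"wz":0,"gripper":9.4},
    {"dx":4.8,"dy":0,"dz":0,"wx":0,"wy":0,"wz":0,"gripper":9.4},
    {"dx":5.6,"dy":0,"dz":0,"wx":0,"wy":0,"wz":0,"gripper":9.4},
    {"dx":6.4,"dy":0,"dz":0,"wx":0,"wy":0,"wz":0,"gripper":9.4}
  ]
}}

```text
time_s: 3.95
tool_pos: [584.7, -27.2, 54.8]
tcp_rot: [0.0, 0.693, 0.721, -0.0]
force: [0.4, -5.7, 4.5]
finger_gap: 1.0
```

>>> {"api": "jog_arm", "payload": {
  "commands": [
    {"dx":0.8,"dy":0,"dz":0,"wx":0,"wy":0,"wz":0,"gripper":9.4},
    {"dx":1.6,"dy":0,"dz":0,"wx":0,"wy":0,"wz":0,"gripper":9.4},
    {"dx":2.4,"dy":0,"dz":0,"wx":0,"wy":0,"wz":0,"gripper":9.4},
    {"dx":3.2,"dy":0,"dz":0,"wx":0,"wy":0,"wz":0,"gripper":9.4},
    {"dx":4,"dy":0,"dz":0,"wx":0,"wy":0,"wz":0,"gripper":9.4},
    {"dx":4.8,"dy":0,"dz":0,"wx":0,"wy":0,"wz":0,"gripper":9.4},
    {"dx":5.6,"dy":0,"dz":0,"wx":0,"wy":0,"wz":0,"gripper":9.4},
    {"dx":6.4,"dy":0,"dz":0,"wx":0,"wy":0,"wz":0,"gripper":9.4}
  ]
}}

```text
time_s: 4.75
tool_pos: [581.9, 36.7, 54.8]
tcp_rot: [0.0, 0.692, 0.721, -0.0]
force: [0.1, -6.6, 4.3]
finger_gap: 1.002
```

Run:
```python
from m import *
c=cam('top');save(c,'top2.png');print(ctrl.observe()['tool_pos'],ctrl.observe()['force'])
k=measure(c);W=onz(c,k,90);print('left edge y',W[:,1].max(),'x range',W[:,0].min(),W[:,0].max())
```

```text
[581.74718814  38.24830818  54.70236763] [-0.20646801 -1.9817136   1.70886348]
left edge y 267.70679625512236 x range 498.6798399885993 654.7632504106499
```

View pics/top2.png

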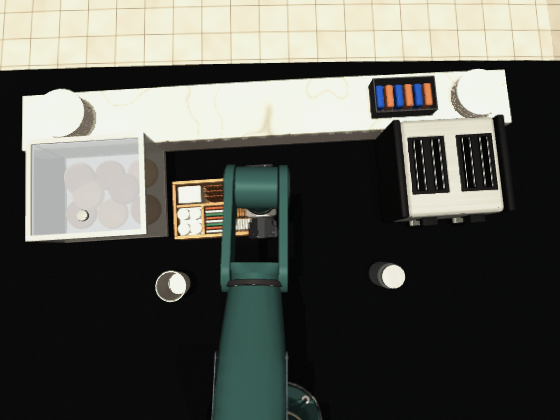

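The caddy is square with the ledge, with its left edge at y ≈ 268 and the bin at about 301. I'll close most of the gap, then feel for contact.

>>> {"api": "jog_arm", "payload": {
  "commands": [
    {"dx":0.4,"dy":0,"dz":0,"wx":0,"wy":0,"wz":0,"gripper":9.4},
    {"dx":0.8,"dy":0,"dz":0,"wx":0,"wy":0,"wz":0,"gripper":9.4},
    {"dx":1.2,"dy":0,"dz":0,"wx":0,"wy":0,"wz":0,"gripper":9.4},
    {"dx":1.6,"dy":0,"dz":0,"wx":0,"wy":0,"wz":0,"gripper":9.4},
    {"dx":1.9,"dy":0,"dz":0,"wx":0,"wy":0,"wz":0,"gripper":9.4},
    {"dx":2.2,"dy":0,"dz":0,"wx":0,"wy":0,"wz":0,"gripper":9.4},
    {"dx":2.4,"dy":0,"dz":0,"wx":0,"wy":0,"wz":0,"gripper":9.4},
    {"dx":2.6,"dy":0,"dz":0,"wx":0,"wy":0,"wz":0,"gripper":9.4}
  ]
}}

```text
time_s: 5.6
tool_pos: [580.9, 62.1, 54.6]
tcp_rot: [0.0, 0.693, 0.721, -0.0]
force: [-0.7, -3.9, 4.0]
finger_gap: 1.0
```

>>> {"api": "jog_arm", "payload": {
  "commands": [
    {"dx":0.1,"dy":0,"dz":0,"wx":0,"wy":0,"wz":0,"gripper":9.4},
    {"dx":0.2,"dy":0,"dz":0,"wx":0,"wy":0,"wz":0,"gripper":9.4},
    {"dx":0.3,"dy":0,"dz":0,"wx":0,"wy":0,"wz":0,"gripper":9.4}
  ]
}}

```text
time_s: 5.9
tool_pos: [580.8, 65.0, 54.6]
tcp_rot: [0.0, 0.693, 0.721, -0.0]
force: [-0.1, -4.1, 3.7]
finger_gap: 1.0
```

Run:
```python
from m import *
c=cam('top');print(ctrl.observe()['tool_pos'],ctrl.observe()['force'])
k=measure(c);W=onz(c,k,90);print('left edge y',W[:,1].max(),'x range',W[:,0].min(),W[:,0].max())
cv2.imwrite('pics/crop3.png',cv2.resize(c['image'][120:250,130:290],None,fx=4.5,fy=4.5,interpolation=cv2.INTER_CUBIC)[:,:,::-1])
```

```text
[580.78445423  65.16621782  54.60449081] [ 0.2782103  -4.7807194   3.31872781]
left edge y 335.86076888817246 x range 497.07933454795517 709.7556331229242
```

View pics/crop3.png

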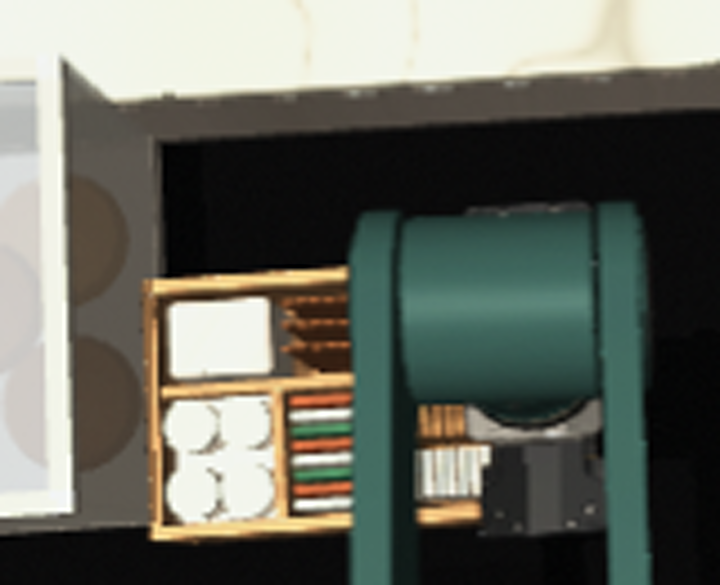

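The caddy is about 5 mm short of the bin and still square. I'll back off, lift and go round to the front with the jaws turned along y.

>>> {"api": "jog_arm", "payload": {
  "commands": [
    {"dx":-2,"dy":0,"dz":0,"wx":0,"wy":0,"wz":0,"gripper":9.4},
    {"dx":-3,"dy":0,"dz":0,"wx":0,"wy":0,"wz":0,"gripper":9.4},
    {"dx":-3,"dy":0,"dz":-4,"wx":0,"wy":0,"wz":0,"gripper":9.4},
    {"dx":-3,"dy":0,"dz":-9,"wx":0,"wy":0,"wz":0,"gripper":9.4},
    {"dx":-3,"dy":0,"dz":-14,"wx":0,"wy":0,"wz":0,"gripper":9.4},
    {"dx":-3,"dy":0,"dz":-15,"wx":0,"wy":0,"wz":0,"gripper":9.4}
  ]
}}

```text
time_s: 6.55
tool_pos: [584.7, 36.4, 211.8]
tcp_rot: [0.004, 0.692, 0.722, 0.005]
force: [0.7, 0.0, 0.6]
finger_gap: 0.996
```

Run:
```python
from m import *
c=cam('top');np.savez('t3.npz',**c);o=ctrl.observe();print(o['tool_pos'],o['joint_positions'])
print(onz(c,[[163,183],[164,238]],90))
```

```text
[584.39909083  36.25923535 210.59326454] [-0.0359839   0.16272148  1.32021831  0.00201499  1.64870753 -0.07706344]
[[645.18370342 291.07296164  90.        ]
 [502.75188461 288.1273917   90.        ]]
```

>>> {"api": "jog_arm", "payload": {
  "commands": [
    {"dx":1,"dy":-5,"dz":0,"wx":0,"wy":0,"wz":8,"gripper":9.4},
    {"dx":3,"dy":-9,"dz":0,"wx":0,"wy":0,"wz":16,"gripper":9.4},
    {"dx":7,"dy":-11.6,"dz":0,"wx":0,"wy":0,"wz":24,"gripper":9.4},
    {"dx":11,"dy":-11.6,"dz":0,"wx":0,"wy":0,"wz":32,"gripper":9.4},
    {"dx":14.7,"dy":-11.6,"dz":0,"wx":0,"wy":0,"wz":40,"gripper":9.4},
    {"dx":14.7,"dy":-11.6,"dz":0,"wx":0,"wy":0,"wz":48,"gripper":9.4},
    {"dx":14.7,"dy":-11.6,"dz":0,"wx":0,"wy":0,"wz":56,"gripper":9.4},
    {"dx":14.7,"dy":-11.6,"dz":0,"wx":0,"wy":0,"wz":64,"gripper":9.4}
  ]
}}

```text
time_s: 7.4
tool_pos: [458.6, 178.4, 201.4]
tcp_rot: [-0.001, 0.97, 0.243, -0.003]
force: [-0.5, -0.3, 0.1]
finger_gap: 0.997
```

>>> {"api": "jog_arm", "payload": {
  "commands": [
    {"dx":0,"dy":0,"dz":0,"wx":0,"wy":0,"wz":8,"gripper":9.4},
    {"dx":0,"dy":0,"dz":0,"wx":0,"wy":0,"wz":16,"gripper":9.4},
    {"dx":0,"dy":0,"dz":0,"wx":0,"wy":0,"wz":24,"gripper":9.4},
    {"dx":0,"dy":0,"dz":0,"wx":0,"wy":0,"wz":26,"gripper":9.4},
    {"dx":0,"dy":0,"dz":0,"wx":0,"wy":0,"wz":26,"gripper":9.4}
  ]
}}

```text
time_s: 7.9
tool_pos: [458.9, 177.8, 201.7]
tcp_rot: [-0.0, 1.0, 0.021, -0.003]
force: [0.7, 0.8, -0.3]
finger_gap: 1.003
```

Run:
```python
from m import *
c=cam('top');save(c,'top4.png');o=ctrl.observe();q=o['tcp_rot'];print(o['tool_pos'],q,2*np.degrees(np.arctan2(q[2],q[1]))-90,o['joint_positions'])
```

```text
[459.1695825  177.73206825 202.18094826] [-4.15912182e-05  9.99779465e-01  2.08859458e-02 -2.18996954e-03] -87.60646712648354 [ 2.53370807e-01 -3.22605101e-02  1.54306633e+00  1.09230965e-03
  1.63502974e+00  1.78245991e+00]
```

View pics/top4.png

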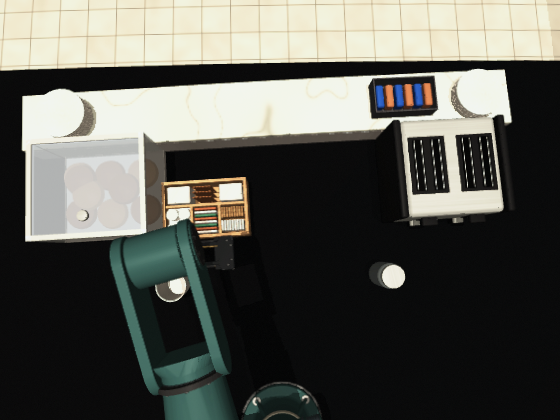

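Run:
```python
from m import *
c=dict(np.load('t3.npz'))
for P in([582,38,55],[459,178,202]):
    print(P,[(h,proj(c,[P[0],P[1],P[2]+h]).round()[0].tolist()) for h in(0,75,150,250,350)])
```

```text
[582, 38, 55] [(0, [261.0, 206.0]), (75, [261.0, 203.0]), (150, [259.0, 199.0]), (250, [258.0, 194.0]), (350, [256.0, 186.0])]
[459, 178, 202] [(0, [199.0, 255.0]), (75, [193.0, 255.0]), (150, [185.0, 256.0]), (250, [172.0, 257.0]), (350, [154.0, 258.0])]
```

The wrist is straight above the TCP, so it clears the bin and the cup. The caddy shows at px 164–249 × 178–240. I'll descend and push toward the ledge, with about 95 mm to go.

>>> {"api": "jog_arm", "payload": {
  "commands": [
    {"dx":0,"dy":0,"dz":5,"wx":0,"wy":0,"wz":0,"gripper":9.4},
    {"dx":0,"dy":0,"dz":10,"wx":0,"wy":0,"wz":0,"gripper":9.4},
    {"dx":0,"dy":0,"dz":13.5,"wx":0,"wy":0,"wz":0,"gripper":9.4},
    {"dx":0,"dy":0,"dz":14.8,"wx":0,"wy":0,"wz":0,"gripper":9.4},
    {"dx":0.5,"dy":0,"dz":14.8,"wx":0,"wy":0,"wz":0,"gripper":9.4},
    {"dx":1,"dy":0,"dz":14.8,"wx":0,"wy":0,"wz":0,"gripper":9.4},
    {"dx":1.5,"dy":0,"dz":14.8,"wx":0,"wy":0,"wz":0,"gripper":9.4},
    {"dx":2,"dy":0,"dz":14.8,"wx":0,"wy":0,"wz":0,"gripper":9.4}
  ]
}}

```text
time_s: 8.75
tool_pos: [482.6, 178.8, 58.8]
tcp_rot: [-0.001, 1.0, 0.02, 0.002]
force: [-0.4, 0.2, -0.1]
finger_gap: 1.002
```

>>> {"api": "jog_arm", "payload": {
  "commands": [
    {"dx":0.5,"dy":0,"dz":0,"wx":0,"wy":0,"wz":0,"gripper":9.4},
    {"dx":1,"dy":0,"dz":0,"wx":0,"wy":0,"wz":0,"gripper":9.4},
    {"dx":1.5,"dy":0,"dz":0,"wx":0,"wy":0,"wz":0,"gripper":9.4},
    {"dx":2,"dy":0,"dz":0,"wx":0,"wy":0,"wz":0,"gripper":9.4},
    {"dx":2.5,"dy":0,"dz":0,"wx":0,"wy":0,"wz":0,"gripper":9.4},
    {"dx":3.2,"dy":0,"dz":0,"wx":0,"wy":0,"wz":0,"gripper":9.4},
    {"dx":3.9,"dy":0,"dz":0,"wx":0,"wy":0,"wz":0,"gripper":9.4},
    {"dx":4.6,"dy":0,"dz":0,"wx":0,"wy":0,"wz":0,"gripper":9.4}
  ]
}}

```text
time_s: 9.55
tool_pos: [525.0, 180.3, 56.6]
tcp_rot: [0.0, 1.0, 0.02, -0.002]
force: [-5.2, -1.1, 5.3]
finger_gap: 1.001
```

>>> {"api": "jog_arm", "payload": {
  "commands": [
    {"dx":0.7,"dy":0,"dz":0,"wx":0,"wy":0,"wz":0,"gripper":9.4},
    {"dx":1.4,"dy":0,"dz":0,"wx":0,"wy":0,"wz":0,"gripper":9.4},
    {"dx":2.1,"dy":0,"dz":0,"wx":0,"wy":0,"wz":0,"gripper":9.4},
    {"dx":2.8,"dy":0,"dz":0,"wx":0,"wy":0,"wz":0,"gripper":9.4},
    {"dx":3.2,"dy":0,"dz":0,"wx":0,"wy":0,"wz":0,"gripper":9.4}
  ]
}}

```text
time_s: 10.05
tool_pos: [557.4, 181.6, 56.6]
tcp_rot: [-0.0, 1.0, 0.02, -0.002]
force: [-5.8, -0.7, 3.8]
finger_gap: 0.995
```

Run:
```python
from m import *
c=cam('top');o=ctrl.observe();q=o['tcp_rot'];print(o['tool_pos'],o['force'],2*np.degrees(np.arctan2(q[2],q[1]))-90)
cv2.imwrite('pics/crop5.png',cv2.resize(c['image'][120:250,130:290],None,fx=4.5,fy=4.5,interpolation=cv2.INTER_CUBIC)[:,:,::-1])
```

```text
[558.06792816 181.62077016  56.60215313] [-3.73671373  0.25636154  3.38794274] -87.66941049386944
```

View pics/crop5.png

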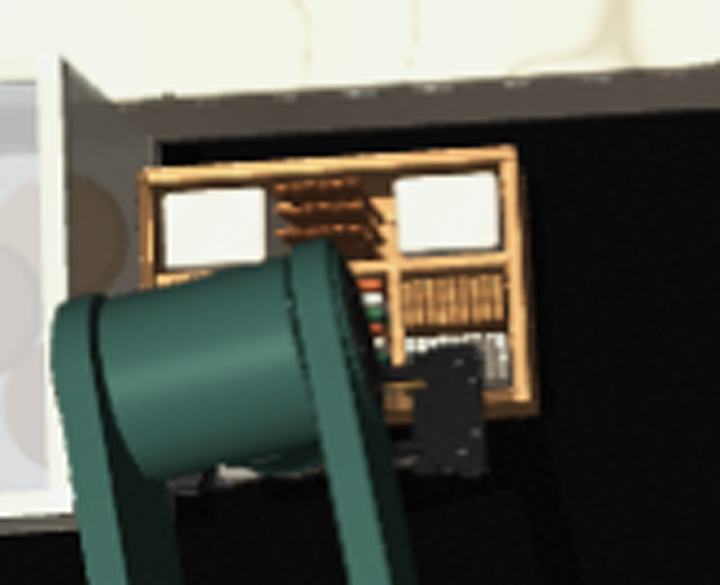

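The caddy is parallel to the ledge with about 37 mm left. I'll approach, then feel for contact.

>>> {"api": "jog_arm", "payload": {
  "commands": [
    {"dx":0.5,"dy":0,"dz":0,"wx":0,"wy":0,"wz":0,"gripper":9.4},
    {"dx":1,"dy":0,"dz":0,"wx":0,"wy":0,"wz":0,"gripper":9.4},
    {"dx":1.5,"dy":0,"dz":0,"wx":0,"wy":0,"wz":0,"gripper":9.4},
    {"dx":1.9,"dy":0,"dz":0,"wx":0,"wy":0,"wz":0,"gripper":9.4},
    {"dx":2.2,"dy":0,"dz":0,"wx":0,"wy":0,"wz":0,"gripper":9.4},
    {"dx":2.5,"dy":0,"dz":0,"wx":0,"wy":0,"wz":0,"gripper":9.4},
    {"dx":2.7,"dy":0,"dz":0,"wx":0,"wy":0,"wz":0,"gripper":9.4},
    {"dx":2.9,"dy":0,"dz":0,"wx":0,"wy":0,"wz":0,"gripper":9.4}
  ]
}}

```text
time_s: 10.9
tool_pos: [586.1, 182.7, 56.5]
tcp_rot: [0.0, 1.0, 0.02, -0.001]
force: [-6.0, -0.9, 4.3]
finger_gap: 0.999
```

>>> {"api": "jog_arm", "payload": {
  "commands": [
    {"dx":0.1,"dy":0,"dz":0,"wx":0,"wy":0,"wz":0,"gripper":9.4},
    {"dx":0.2,"dy":0,"dz":0,"wx":0,"wy":0,"wz":0,"gripper":9.4},
    {"dx":0.3,"dy":0,"dz":0,"wx":0,"wy":0,"wz":0,"gripper":9.4}
  ]
}}

```text
time_s: 11.2
tool_pos: [589.0, 182.8, 56.5]
tcp_rot: [0.0, 1.0, 0.02, -0.001]
force: [-5.8, -0.9, 3.7]
finger_gap: 0.999
```

>>> {"api": "jog_arm", "payload": {
  "commands": [
    {"dx":0.1,"dy":0,"dz":0,"wx":0,"wy":0,"wz":0,"gripper":9.4},
    {"dx":0.2,"dy":0,"dz":0,"wx":0,"wy":0,"wz":0,"gripper":9.4}
  ]
}}

```text
time_s: 11.4
tool_pos: [591.0, 182.9, 56.5]
tcp_rot: [0.0, 1.0, 0.02, -0.001]
force: [-4.4, -0.7, 4.0]
finger_gap: 1.0
```

>>> {"api": "jog_arm", "payload": {
  "commands": [
    {"dx":0.1,"dy":0,"dz":0,"wx":0,"wy":0,"wz":0,"gripper":9.4},
    {"dx":0.2,"dy":0,"dz":0,"wx":0,"wy":0,"wz":0,"gripper":9.4}
  ]
}}

```text
time_s: 11.6
tool_pos: [593.0, 183.0, 56.5]
tcp_rot: [0.0, 1.0, 0.02, -0.001]
force: [-6.1, -0.3, 5.0]
finger_gap: 0.996
```

>>> {"api": "jog_arm", "payload": {
  "commands": [
    {"dx":0.1,"dy":0,"dz":0,"wx":0,"wy":0,"wz":0,"gripper":9.4},
    {"dx":0.15,"dy":0,"dz":0,"wx":0,"wy":0,"wz":0,"gripper":9.4}
  ]
}}

```text
time_s: 11.8
tool_pos: [594.6, 183.1, 56.5]
tcp_rot: [0.0, 1.0, 0.02, -0.001]
force: [-6.0, -1.1, 3.7]
finger_gap: 1.003
```

>>> {"api": "jog_arm", "payload": {
  "commands": [
    {"dx":0.1,"dy":0,"dz":0,"wx":0,"wy":0,"wz":0,"gripper":9.4},
    {"dx":0.15,"dy":0,"dz":0,"wx":0,"wy":0,"wz":0,"gripper":9.4}
  ]
}}

```text
time_s: 12.0
tool_pos: [595.4, 183.1, 56.5]
tcp_rot: [0.0, 1.0, 0.02, -0.002]
force: [-7.8, -0.8, 6.4]
finger_gap: 0.997
```

>>> {"api": "jog_arm", "payload": {
  "commands": [
    {"dx":0.05,"dy":0,"dz":0,"wx":0,"wy":0,"wz":0,"gripper":9.4},
    {"dx":0.1,"dy":0,"dz":0,"wx":0,"wy":0,"wz":0,"gripper":9.4}
  ]
}}

```text
time_s: 12.2
tool_pos: [595.4, 183.1, 56.5]
tcp_rot: [0.0, 1.0, 0.02, -0.003]
force: [-11.3, -0.6, 7.2]
finger_gap: 1.003
```

Run:
```python
from m import *
c=cam('top');o=ctrl.observe();print(o['tool_pos'],o['force'])
cv2.imwrite('pics/crop6.png',cv2.resize(c['image'][120:250,130:290],None,fx=4.5,fy=4.5,interpolation=cv2.INTER_CUBIC)[:,:,::-1])
```

```text
[595.39286913 183.12704133  56.52142597] [-10.73545756  -1.46210537   6.56431336]
```

View pics/crop6.png

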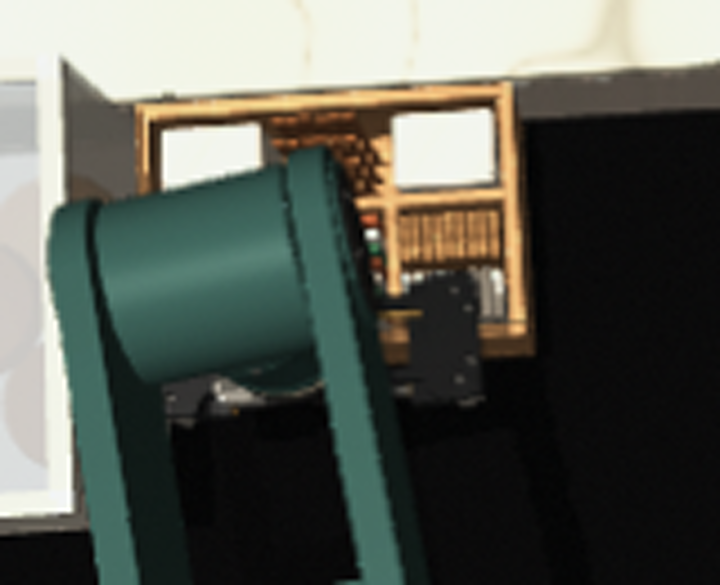

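Contact with the ledge at TCP x = 595.4, force up to 11 N. The right back corner may be 2 mm further off than the left, so I'll turn the fingertips slightly to seat it.

>>> {"api": "jog_arm", "payload": {
  "commands": [
    {"dx":0.0,"dy":0,"dz":0,"wx":0,"wy":0,"wz":-0.5,"gripper":9.4},
    {"dx":0.05,"dy":0,"dz":0,"wx":0,"wy":0,"wz":-1,"gripper":9.4},
    {"dx":0.05,"dy":0,"dz":0,"wx":0,"wy":0,"wz":-1,"gripper":9.4}
  ]
}}

```text
time_s: 12.55
tool_pos: [594.5, 182.9, 56.5]
tcp_rot: [0.0, 1.0, 0.028, -0.005]
force: [-13.1, -0.7, 8.9]
finger_gap: 1.002
```

The TCP yielded instead of the caddy turning, so the caddy is already flat against the ledge. I'll withdraw and go to the right end for the final touch toward the bin.

>>> {"api": "jog_arm", "payload": {
  "commands": [
    {"dx":-1,"dy":0,"dz":0,"wx":0,"wy":0,"wz":0,"gripper":9.4},
    {"dx":-3,"dy":0,"dz":0,"wx":0,"wy":0,"wz":0,"gripper":9.4},
    {"dx":-4,"dy":0,"dz":-2,"wx":0,"wy":0,"wz":0,"gripper":9.4},
    {"dx":-4,"dy":0,"dz":-7,"wx":0,"wy":0,"wz":0,"gripper":9.4},
    {"dx":-4,"dy":0,"dz":-12,"wx":0,"wy":0,"wz":0,"gripper":9.4},
    {"dx":-4,"dy":0,"dz":-15,"wx":0,"wy":0,"wz":0,"gripper":9.4},
    {"dx":-4,"dy":0,"dz":-15,"wx":0,"wy":0,"wz":0,"gripper":9.4}
  ]
}}

```text
time_s: 13.25
tool_pos: [562.1, 181.4, 213.5]
tcp_rot: [-0.001, 1.0, 0.029, 0.007]
force: [0.3, -0.2, 0.3]
finger_gap: 0.999
```

>>> {"api": "jog_arm", "payload": {
  "commands": [
    {"dx":0,"dy":5,"dz":0,"wx":0,"wy":0,"wz":-8,"gripper":9.4},
    {"dx":0,"dy":10,"dz":0,"wx":0,"wy":0,"wz":-16,"gripper":9.4},
    {"dx":3,"dy":14,"dz":0,"wx":0,"wy":0,"wz":-24,"gripper":9.4},
    {"dx":7,"dy":16,"dz":0,"wx":0,"wy":0,"wz":-32,"gripper":9.4},
    {"dx":11,"dy":16,"dz":0,"wx":0,"wy":0,"wz":-40,"gripper":9.4},
    {"dx":11,"dy":16,"dz":0,"wx":0,"wy":0,"wz":-48,"gripper":9.4},
    {"dx":11,"dy":16,"dz":0,"wx":0,"wy":0,"wz":-56,"gripper":9.4},
    {"dx":11,"dy":16,"dz":0,"wx":0,"wy":0,"wz":-64,"gripper":9.4}
  ]
}}

```text
time_s: 14.05
tool_pos: [678.0, 27.1, 203.0]
tcp_rot: [-0.001, 0.831, 0.557, -0.001]
force: [0.8, 0.4, -1.1]
finger_gap: 1.003
```

>>> {"api": "jog_arm", "payload": {
  "commands": [
    {"dx":0,"dy":0,"dz":0,"wx":0,"wy":0,"wz":-8,"gripper":9.4},
    {"dx":0,"dy":0,"dz":0,"wx":0,"wy":0,"wz":-16,"gripper":9.4},
    {"dx":0,"dy":0,"dz":0,"wx":0,"wy":0,"wz":-24,"gripper":9.4},
    {"dx":0,"dy":0,"dz":0,"wx":0,"wy":0,"wz":-25,"gripper":9.4},
    {"dx":0,"dy":0,"dz":0,"wx":0,"wy":0,"wz":-25,"gripper":9.4}
  ]
}}

```text
time_s: 14.55
tool_pos: [677.7, 27.4, 204.8]
tcp_rot: [-0.001, 0.693, 0.72, -0.001]
force: [-0.5, 0.4, -1.0]
finger_gap: 0.999
```

Run:
```python
from m import *
c=cam('top');o=ctrl.observe();q=o['tcp_rot'];print(o['tool_pos'],o['force'],2*np.degrees(np.arctan2(q[2],q[1]))-90)
cv2.imwrite('pics/crop7.png',cv2.resize(c['image'][120:250,130:290],None,fx=4.5,fy=4.5,interpolation=cv2.INTER_CUBIC)[:,:,::-1])
```

```text
[677.72972654  27.39647947 205.24101137] [-0.00323284  0.00357477 -0.19830347] 2.186820163340215
```

View pics/crop7.png

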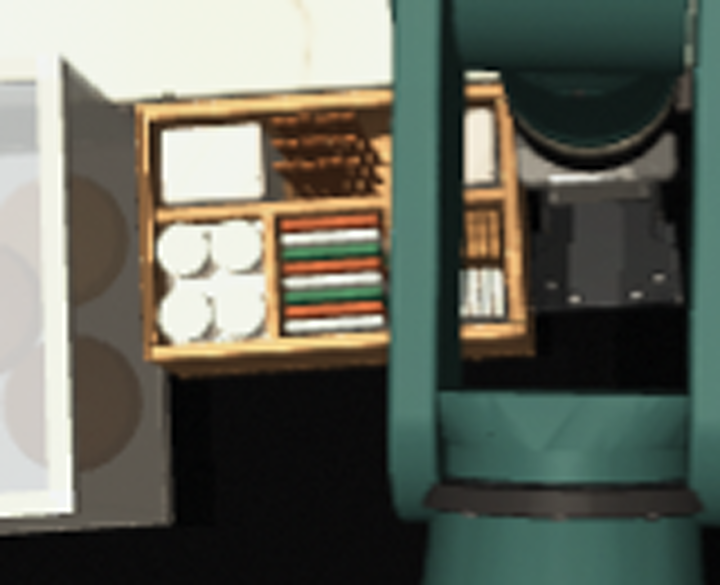

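The caddy is flat along the ledge, with a few mm still to close at the bin. I'll descend beside the right end and push slowly.

>>> {"api": "jog_arm", "payload": {
  "commands": [
    {"dx":0,"dy":-0.3,"dz":5,"wx":0,"wy":0,"wz":0,"gripper":9.4},
    {"dx":0,"dy":-0.3,"dz":10,"wx":0,"wy":0,"wz":0,"gripper":9.4},
    {"dx":0,"dy":-0.3,"dz":13.5,"wx":0,"wy":0,"wz":0,"gripper":9.4},
    {"dx":0,"dy":-0.3,"dz":14.8,"wx":0,"wy":0,"wz":0,"gripper":9.4},
    {"dx":0.5,"dy":-0.3,"dz":14.8,"wx":0,"wy":0,"wz":0,"gripper":9.4},
    {"dx":1,"dy":-0.3,"dz":14.8,"wx":0,"wy":0,"wz":0,"gripper":9.4},
    {"dx":1.5,"dy":-0.3,"dz":14.8,"wx":0,"wy":0,"wz":0,"gripper":9.4},
    {"dx":2,"dy":-0.3,"dz":14.8,"wx":0,"wy":0,"wz":0,"gripper":9.4}
  ]
}}

```text
time_s: 15.4
tool_pos: [675.8, 48.0, 61.6]
tcp_rot: [0.002, 0.693, 0.721, 0.002]
force: [0.2, 0.5, 0.5]
finger_gap: 1.002
```

>>> {"api": "jog_arm", "payload": {
  "commands": [
    {"dx":0.3,"dy":0,"dz":0,"wx":0,"wy":0,"wz":0,"gripper":9.4},
    {"dx":0.6,"dy":0,"dz":0,"wx":0,"wy":0,"wz":0,"gripper":9.4},
    {"dx":0.8,"dy":0,"dz":0,"wx":0,"wy":0,"wz":0,"gripper":9.4},
    {"dx":1,"dy":0,"dz":0,"wx":0,"wy":0,"wz":0,"gripper":9.4},
    {"dx":1.2,"dy":0,"dz":0,"wx":0,"wy":0,"wz":0,"gripper":9.4},
    {"dx":1.4,"dy":0,"dz":0,"wx":0,"wy":0,"wz":0,"gripper":9.4}
  ]
}}

```text
time_s: 16.0
tool_pos: [673.5, 61.4, 58.4]
tcp_rot: [-0.0, 0.693, 0.721, -0.0]
force: [0.3, 0.4, -0.3]
finger_gap: 0.998
```

>>> {"api": "jog_arm", "payload": {
  "commands": [
    {"dx":0.15,"dy":0,"dz":0,"wx":0,"wy":0,"wz":0,"gripper":9.4},
    {"dx":0.3,"dy":0,"dz":0,"wx":0,"wy":0,"wz":0,"gripper":9.4}
  ]
}}

```text
time_s: 16.2
tool_pos: [673.4, 64.4, 58.5]
tcp_rot: [-0.0, 0.693, 0.721, 0.0]
force: [-0.3, -0.0, -0.5]
finger_gap: 1.001
```

>>> {"api": "jog_arm", "payload": {
  "commands": [
    {"dx":0.15,"dy":0,"dz":0,"wx":0,"wy":0,"wz":0,"gripper":9.4},
    {"dx":0.3,"dy":0,"dz":0,"wx":0,"wy":0,"wz":0,"gripper":9.4}
  ]
}}

```text
time_s: 16.4
tool_pos: [673.3, 67.4, 58.5]
tcp_rot: [-0.0, 0.693, 0.721, 0.0]
force: [-0.1, -0.2, 0.5]
finger_gap: 1.003
```

>>> {"api": "jog_arm", "payload": {
  "commands": [
    {"dx":0.15,"dy":0,"dz":0,"wx":0,"wy":0,"wz":0,"gripper":9.4},
    {"dx":0.3,"dy":0,"dz":0,"wx":0,"wy":0,"wz":0,"gripper":9.4}
  ]
}}

```text
time_s: 16.6
tool_pos: [673.2, 69.3, 58.5]
tcp_rot: [0.001, 0.693, 0.721, -0.001]
force: [-1.0, -3.2, -0.1]
finger_gap: 1.001
```

>>> {"api": "jog_arm", "payload": {
  "commands": [
    {"dx":0.1,"dy":0,"dz":0,"wx":0,"wy":0,"wz":0,"gripper":9.4},
    {"dx":0.2,"dy":0,"dz":0,"wx":0,"wy":0,"wz":0,"gripper":9.4}
  ]
}}

```text
time_s: 16.8
tool_pos: [673.1, 71.5, 58.5]
tcp_rot: [0.0, 0.693, 0.721, -0.0]
force: [0.6, -4.1, 0.2]
finger_gap: 1.002
```

Contact at y ≈ 69. Continuing in 1 mm steps until the force rises.

>>> {"api": "jog_arm", "payload": {
  "commands": [
    {"dx":0.1,"dy":0,"dz":0,"wx":0,"wy":0,"wz":0,"gripper":9.4},
    {"dx":0.2,"dy":0,"dz":0,"wx":0,"wy":0,"wz":0,"gripper":9.4}
  ]
}}

```text
time_s: 17.0
tool_pos: [673.0, 74.0, 58.5]
tcp_rot: [0.0, 0.693, 0.721, -0.0]
force: [-0.7, -3.2, 0.1]
finger_gap: 1.001
```

>>> {"api": "jog_arm", "payload": {
  "commands": [
    {"dx":0.1,"dy":0,"dz":0,"wx":0,"wy":0,"wz":0,"gripper":9.4},
    {"dx":0.2,"dy":0,"dz":0,"wx":0,"wy":0,"wz":0,"gripper":9.4}
  ]
}}

```text
time_s: 17.2
tool_pos: [672.9, 76.4, 58.5]
tcp_rot: [0.0, 0.693, 0.721, 0.0]
force: [-0.1, -2.6, -0.8]
finger_gap: 0.998
```

>>> {"api": "jog_arm", "payload": {
  "commands": [
    {"dx":0.1,"dy":0,"dz":0,"wx":0,"wy":0,"wz":0,"gripper":9.4},
    {"dx":0.15,"dy":0,"dz":0,"wx":0,"wy":0,"wz":0,"gripper":9.4}
  ]
}}

```text
time_s: 17.4
tool_pos: [672.9, 76.6, 58.5]
tcp_rot: [0.001, 0.693, 0.721, -0.001]
force: [-1.1, -6.6, 0.5]
finger_gap: 1.001
```

>>> {"api": "jog_arm", "payload": {
  "commands": [
    {"dx":0.1,"dy":0,"dz":0,"wx":0,"wy":0,"wz":0,"gripper":9.4},
    {"dx":0.15,"dy":0,"dz":0,"wx":0,"wy":0,"wz":0,"gripper":9.4},
    {"dx":0.15,"dy":0,"dz":0,"wx":0,"wy":0,"wz":0,"gripper":9.4}
  ]
}}

```text
time_s: 17.7
tool_pos: [672.7, 76.6, 58.6]
tcp_rot: [0.001, 0.693, 0.721, -0.002]
force: [-1.2, -9.5, 0.3]
finger_gap: 0.998
```

The caddy stalls at y = 76.6 while the force rises to 9.5 N, so its end is on the bin. I'll withdraw, swing clear and check.

>>> {"api": "jog_arm", "payload": {
  "commands": [
    {"dx":-1,"dy":0,"dz":0,"wx":0,"wy":0,"wz":0,"gripper":9.4},
    {"dx":-3,"dy":0,"dz":0,"wx":0,"wy":0,"wz":0,"gripper":9.4},
    {"dx":-5,"dy":0,"dz":-2,"wx":0,"wy":0,"wz":0,"gripper":9.4},
    {"dx":-6,"dy":0,"dz":-7,"wx":0,"wy":0,"wz":0,"gripper":9.4},
    {"dx":-8,"dy":-2,"dz":-12,"wx":0,"wy":0,"wz":0,"gripper":9.4},
    {"dx":-10,"dy":-6,"dz":-15,"wx":0,"wy":0,"wz":0,"gripper":9.4},
    {"dx":-13,"dy":-10,"dz":-15,"wx":0,"wy":0,"wz":0,"gripper":9.4},
    {"dx":-16,"dy":-14,"dz":-15,"wx":0,"wy":0,"wz":0,"gripper":9.4}
  ]
}}

```text
time_s: 18.5
tool_pos: [546.3, -81.5, 211.0]
tcp_rot: [0.002, 0.692, 0.722, 0.002]
force: [-0.3, -1.1, -0.1]
finger_gap: 1.001
```

Run:
```python
from m import *
o=ctrl.observe();print(o['tool_pos'],o['force'])
c=cam('top');np.savez('t8.npz',**c)
r=c['image'][110:310,110:410]
cv2.imwrite('pics/crop8.png',cv2.resize(r,None,fx=2.6,fy=2.6,interpolation=cv2.INTER_CUBIC)[:,:,::-1])
```

```text
[546.34006971 -81.50468835 210.99877457] [-0.30033866 -1.14420143 -0.09853924]
```

View pics/crop8.png

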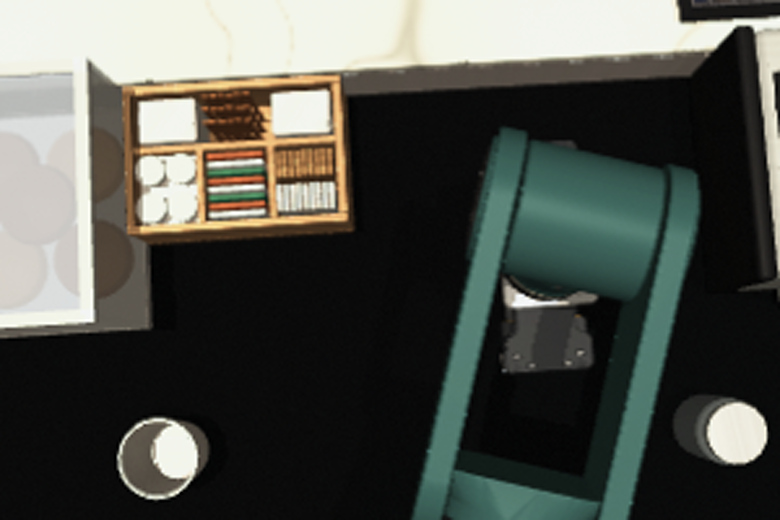

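Run:
```python
from m import *
c=dict(np.load('t8.npz'))
k=measure(c);m=k[(k[:,0]<260)];im=c['image'];h=cv2.cvtColor(im,cv2.COLOR_RGB2HSV)
# back rim: first bamboo row by column; ledge top edge white->grey just right of caddy
B=[]
for u in range(164,240,3):
    col=h[125:165,u]; ok=np.where((col[:,1]>60)&(col[:,0]>=6)&(col[:,0]<=28))[0]; B.append((u,125+ok[0]-.5))
W=onz(c,B,90)[:,:2];p=np.polyfit(W[:,1],W[:,0],1);print('back',p,np.std(W[:,0]-np.polyval(p,W[:,1])))
g=im.astype(float).mean(2);L=[];F=[]
for u in range(250,345,3):
    col=g[120:160,u];j=np.argmin(np.diff(col));L.append((u,120+j+.5))
    s=np.sqrt(col[j+3:]);F.append((u,120+j+3+np.argmin(np.diff(s))+.5))
for n,P,z in(('ledge top',L,100),('foot',F,0)):
    V=onz(c,P,z)[:,:2];q=np.polyfit(V[:,1],V[:,0],1);r=V[:,0]-np.polyval(q,V[:,1]);V=V[abs(r)<2*r.std()+.5];q=np.polyfit(V[:,1],V[:,0],1)
    print(n,q,np.std(V[:,0]-np.polyval(q,V[:,1])),'gaps L,R',[round(np.polyval(q,y)-np.polyval(p,y),1) for y in(298,80)])
t=dict(np.load('top0.npz'))
for nm,(a,b,x,y) in dict(cup=(265,310,145,200),jar=(255,300,365,415)).items():
    print(nm,'max pixel diff',np.abs(im[a:b,x:y].astype(int)-t['image'][a:b,x:y]).mean())
```

```text
back [-3.43785008e-02  7.63883712e+02] 0.7975641962950804
ledge top [-3.32022820e-02  7.64314387e+02] 0.777651932573134 gaps L,R [np.float64(0.8), np.float64(0.5)]
foot [-3.37014747e-02  7.63759756e+02] 0.9417322931054911 gaps L,R [np.float64(0.1), np.float64(-0.1)]
cup max pixel diff 0.6575084175084175
jar max pixel diff 0.6484444444444445
```

Gaps to the ledge are under 1 mm at both back corners, the bin contact was confirmed by force, the cup and jar have not moved, and the hand is clear. I'm handing the job in.

```bash
python3 -c "
from cell import ctrl
print(ctrl.observe()['force']);print(ctrl.job_done())"
```

```text
[-3.65629569 -1.22843963 -0.38627385]
the job is handed in; nothing more can be done
None
```

The caddy is back in the corner, its back flat against the ledge and its end against the pastry bin, and I've handed the job in. It took about 18.5 s of robot time.

I pushed it with the open fingertips in three steps: its right end toward the bin, its front to the ledge, then a slow last push on the right end to the bin. The highest wrist force I read was about 16 N, and pushing itself took 3–7 N.

**Last checks:**
- **Ledge:** the final top picture put both back corners within 1 mm of the face, with the caddy parallel to it.
- **Bin:** I judged this by feel only. The fingertips stalled at y = 76.6 mm while the force rose to 9.5 N. I didn't measure that gap in a picture, though the last one shows the end up against the bin.
- **Cup and jar:** their patches of the picture match the first one, so they have not moved.
- **Hand:** it was well clear of everything. One force reading just before hand-in showed −3.7 N in x, after −0.3 N moments earlier. I took it for settling, since nothing was near the hand, but did not look into it.

One disagreement: before the last push, a picture seemed to show the right back corner about 2 mm further out than the left. Pressing there did not turn the caddy, and the final measurement showed no such gap.

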